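# Match the cast glass bar in the casting frame

## Task

One bay of the casting frame on the kiln shelf already holds a glass bar; find the bar of the same shape in the wooden pocket tray and pluck it out by its ends. Set it down flat on the black mat, same way up, and let go, then take it again across its width and lower it into the empty bay, between the low rails and in line with its neighbour, right down to the floor before you let go. Leave the other bars and the bench clutter where they are.

Things in the scene. Friction and masses are not known exactly. Their poses are not given: they have to be found in the camera images.
- tray: Fixed wooden tray 146 (x) x 174 (y) mm, origin under its centre. Bars lie along its x in 3 pockets at y = -56, 0, 56 mm; pocket floor 8 above bench. Dividers (tops 46 above bench, 50 apart, 66 long) hide the bars' sides: take a bar by its ends. Open finger wells past both ends, |x| 33 to 68, floor 4, outer lip 16 above bench.
- mat: Fixed flat black rubber set-down mat, 160 x 160 x 4 mm thick, empty; origin at the centre of its underside, its top is 4 above the bench.
- frame: Fixed grey kiln shelf 220 (x) x 210 (y) x 15 mm, origin under its centre. At x = -50 three terracotta cross walls (10 thick, 66 along x, tops 65 above bench) at y = -84, 0, 84 make two bays, 74 clear along y, for bars lying along y. Bays' long sides are open, with low rails (4 high, 6 wide, 54 apart). Spare bars at x = 65, y = -50 and 50.
- empty_bay (a point): Centre of the floor of the empty bay, 15 mm above the bench (frame x = -50, y = +42); axes as the frame's: y along the row, x across it.
- full_bay (a point): Centre of the floor of the bay that already holds a bar (frame x = -50, y = -42), 15 mm above the bench; axes as the frame's.
- bar_flat: Loose milky grey-white glass bar in one of the tray's pockets (which one varies): plain square-section bar with a flat top, 66 long x 46 wide x 40 high (mm). Origin at the centre of its underside, x along its length, z up. 0.2 to 0.35 kg.
- bar_ridge: Loose milky grey-white glass bar in one of the tray's pockets (which one varies): bar with a roof-like top, 66 long x 46 wide, upright sides 23 high, then two 45-degree slopes up to a lengthwise ridge 46 high (mm). Origin at the centre of its underside, x along its length, z up. 0.2 to 0.35 kg.
- bar_trough: Loose milky grey-white glass bar in one of the tray's pockets (which one varies): bar hollowed by an open trough in its top, 66 long x 46 wide x 40 high, trough 46 x 26 and 24 deep within 10 mm walls (mm). Origin at the centre of its underside, x along its length, z up. 0.2 to 0.35 kg.
- sample_flat: Loose bar on the frame, same shape and size as bar_flat (flat). One of the three sample bars lies in the full bay, the other two are spares behind the bays; which is which varies. Origin at the centre of its underside, x along its length.
- sample_ridge: Loose bar on the frame, same shape and size as bar_ridge (ridge). One of the three sample bars lies in the full bay, the other two are spares behind the bays; which is which varies. Origin at the centre of its underside, x along its length.
- sample_trough: Loose bar on the frame, same shape and size as bar_trough (trough). One of the three sample bars lies in the full bay, the other two are spares behind the bays; which is which varies. Origin at the centre of its underside, x along its length.
- brush: Bystander: brush lying on the bench near the robot, left; leave alone.
- nippers: Bystander: black-handled glass nippers lying on the bench near the robot, right, about 150 mm long; leave alone.
- frit_jar: Bystander: lidded jar, 60 mm across, 85 high, beyond the mat; leave alone.
- bowl: Bystander: white bowl, 110 mm across, 45 high, beyond the mat; leave alone.
- saucer: Bystander: white saucer, 100 mm across, 16 high, near the robot; leave alone.
- weight: Bystander: steel weight with a knob, 52 mm across, 58 high, near the robot; leave alone.
Mind the look-alikes: they are no part of the job. Leave any green or orange look-alike of the sample_ridge alone.

How it is judged:
On the way, in this order (a step that is already met when the one before it is completed fails the run):
1. the tray bar of the same shape as the bar in the full bay rests flat, top up, on the mat, let go and still (((horizontal distance between sample_flat and full_bay below 0.015 m and x of bar_flat in the frame of mat between -0.08 and 0.08 m and y of bar_flat in the frame of mat between -0.08 and 0.08 m and z of bar_flat in the frame of mat below 0.007 m and angle between bar_flat's own z axis and vertical below 0.06 rad and contact force between the fingers and bar_flat below 0.1 N and linear speed of bar_flat below 0.02 m/s) or (horizontal distance between sample_ridge and full_bay below 0.015 m and x of bar_ridge in the frame of mat between -0.08 and 0.08 m and y of bar_ridge in the frame of mat between -0.08 and 0.08 m and z of bar_ridge in the frame of mat below 0.007 m and angle between bar_ridge's own z axis and vertical below 0.06 rad and contact force between the fingers and bar_ridge below 0.1 N and linear speed of bar_ridge below 0.02 m/s) or (horizontal distance between sample_trough and full_bay below 0.015 m and x of bar_trough in the frame of mat between -0.08 and 0.08 m and y of bar_trough in the frame of mat between -0.08 and 0.08 m and z of bar_trough in the frame of mat below 0.007 m and angle between bar_trough's own z axis and vertical below 0.06 rad and contact force between the fingers and bar_trough below 0.1 N and linear speed of bar_trough below 0.02 m/s))), for 0.2 s.
2. that bar, still held in the fingers, is down in the empty bay (within 6 mm of the floor) (((horizontal distance between sample_flat and full_bay below 0.015 m and x of bar_flat in the frame of empty_bay between -0.0075 and 0.0075 m and y of bar_flat in the frame of empty_bay between -0.0075 and 0.0075 m and z of bar_flat in the frame of empty_bay between -0.003 and 0.006 m and angle between bar_flat's own z axis and vertical below 0.08 rad and angle between the x axis of bar_flat and the y axis of empty_bay, either way round below 0.25 rad and contact force between the fingers and bar_flat above 0.5 N) or (horizontal distance between sample_ridge and full_bay below 0.015 m and x of bar_ridge in the frame of empty_bay between -0.0075 and 0.0075 m and y of bar_ridge in the frame of empty_bay between -0.0075 and 0.0075 m and z of bar_ridge in the frame of empty_bay between -0.003 and 0.006 m and angle between bar_ridge's own z axis and vertical below 0.08 rad and angle between the x axis of bar_ridge and the y axis of empty_bay, either way round below 0.25 rad and contact force between the fingers and bar_ridge above 0.5 N) or (horizontal distance between sample_trough and full_bay below 0.015 m and x of bar_trough in the frame of empty_bay between -0.0075 and 0.0075 m and y of bar_trough in the frame of empty_bay between -0.0075 and 0.0075 m and z of bar_trough in the frame of empty_bay between -0.003 and 0.006 m and angle between bar_trough's own z axis and vertical below 0.08 rad and angle between the x axis of bar_trough and the y axis of empty_bay, either way round below 0.25 rad and contact force between the fingers and bar_trough above 0.5 N))), for 0.05 s.
At the end, for the whole second after the job is handed in: Matching bar at rest on the empty bay's floor: within 7.5 mm of its centre each way, 3 mm in height, tilt under 0.08 rad, within 0.25 rad of the row; the other tray bars within 15 mm of their starts and the matching sample within 15 mm of the full bay's centre (((horizontal distance between sample_flat and full_bay below 0.015 m and x of bar_flat in the frame of empty_bay between -0.0075 and 0.0075 m and y of bar_flat in the frame of empty_bay between -0.0075 and 0.0075 m and z of bar_flat in the frame of empty_bay between -0.003 and 0.003 m and angle between bar_flat's own z axis and vertical below 0.08 rad and angle between the x axis of bar_flat and the y axis of empty_bay, either way round below 0.25 rad and linear speed of bar_flat below 0.02 m/s and distance of each of bar_ridge, bar_trough from where it was at the start of the episode below 0.015 m) or (horizontal distance between sample_ridge and full_bay below 0.015 m and x of bar_ridge in the frame of empty_bay between -0.0075 and 0.0075 m and y of bar_ridge in the frame of empty_bay between -0.0075 and 0.0075 m and z of bar_ridge in the frame of empty_bay between -0.003 and 0.003 m and angle between bar_ridge's own z axis and vertical below 0.08 rad and angle between the x axis of bar_ridge and the y axis of empty_bay, either way round below 0.25 rad and linear speed of bar_ridge below 0.02 m/s and distance of each of bar_flat, bar_trough from where it was at the start of the episode below 0.015 m) or (horizontal distance between sample_trough and full_bay below 0.015 m and x of bar_trough in the frame of empty_bay between -0.0075 and 0.0075 m and y of bar_trough in the frame of empty_bay between -0.0075 and 0.0075 m and z of bar_trough in the frame of empty_bay between -0.003 and 0.003 m and angle between bar_trough's own z axis and vertical below 0.08 rad and angle between the x axis of bar_trough and the y axis of empty_bay, either way round below 0.25 rad and linear speed of bar_trough below 0.02 m/s and distance of each of bar_flat, bar_ridge from where it was at the start of the episode below 0.015 m))); the robot touches nothing.
It fails at once if a bar already on the frame is moved by more than 12 mm (distance of any of sample_flat, sample_ridge, sample_trough from where it was at the start of the episode above 0.012 m).
It fails at once if a bystander on the bench is moved by more than 30 mm (distance of any of brush, nippers, frit_jar, bowl, saucer, weight from where it was at the start of the episode above 0.03 m).
It also fails if it takes over 54 s, if anything falls off the work surface, if the arm or the gripper's body presses on something with over 40 N, if the wrist force passes 120 N, or if a joint passes its speed limit or range.

## Robot

A 6-joint arm with a two-finger parallel gripper is mounted at the origin on the work surface. World frame = base frame: x ahead of the robot, y to its left, z up, the work surface at z = 0. Lengths are in m, angles in rad, forces in N, time in s.
With the tool pointing down it reaches from about 0.225 to 0.875 m from the base axis. Payload 3.4 kg.
Tool frame: the origin (TCP) lies at the very end of the fingers, on their centre line; the grasp point (between the pads) lies 19 mm behind it; z points along the fingers, y is the direction in which the jaws open and shut (so a half turn about z gives the same grasp; the last joint's range is limited). The gripper opens to 85 mm and grips with 20 to 120 N. Pads are 22 mm wide; open, the fingers measure 114 mm over their backs; the gripper's body (76 mm by 85 mm) begins 54 mm behind the grasp point. The pads swing forward as they close: fully open they stand 13 mm farther back than shut.
Start: joints at [-1.446, 0.276, 1.505, -0, 1.361, -0.121], TCP at [0.14, -0.558, 0.231] pointing down, gripper open.
Joint ranges: [-2.89, 2.89], [-0.75, 2.08], [0.22, 2.7], [-1.18, 4.32], [0.11, 2.71], [-2.7, 2.7]. Speed limits (rad/s): [2.57, 2.57, 3.14, 3.14, 3.14, 3.14].

## Interface

Orientations are given as a unit quaternion [w, x, y, z].
In Python, from rig import get_state, get_image, calibration, sign_off gives the robot as it stands. The module is installed in compiled form; this text tells all that it offers.
- The arm moves only by the tool drive_tool, never from a script. Its argument "targets" is one flat list of numbers, 7 for each row, row after row: the turn, a rotation vector about the tool's x, y, z in degrees, then the shift along the tool's x, y, z in mm, then the opening, from 0 (shut) to 1 (fully open). In form: [wx, wy, wz, tx, ty, tz, fingers, wx, wy, wz, tx, ty, tz, fingers, ...]. A call has 1 to 12 rows; each row shifts and turns the commanded pose from where the row before left it, along the tool's axes as they then stand; what a row does not reach is not made up. A row lasts 1/8 s, in which the tool goes at most 62.5 mm and 10.7 degrees, less where a joint would pass 70% of its speed; a pose out of reach is approached as far as the arm can. A call is refused whole if a number of a shift passes 62.5 or a number of a turn 10.7, either way. A call with a gripper value outside its range is refused whole. The fingers move at their own pace and stop on an object; "grip_force" is the grip in N (left out, the last holds). Time passes only in rows, so rows that do not move let the fingers close. It gives the time, the measured TCP pose, the force and the opening at its end, in the units of the state.
- get_state(): the state, without advancing time (a new reading comes with each control period).
- get_image(name): name is "side" or "top"; returns the picture (400x640x3 uint8, red, green, blue); there is no depth.
- calibration(name): a dict with "mtx" (3x3 intrinsics, pixels), "world_to_cam" (4x4, takes a point from world to camera coordinates). Camera axes: x right, y down, z forward; pixel columns grow to the right and rows downward; lengths in m; the calibration is good to about 2 mm. A picture is of the moment at which its call begins. calibration takes no time and is no camera call.
- sign_off(): hands the job in, once; it reports no verdict.
The state is a dict: "clock": time; "qpos": joint angles; "qd": joint speeds; "effort": joint torques, N m; "position": TCP position; "ee_rot": TCP orientation; "contact_force": force on the tool from outside, world axes, zero at the start; "moment": the same for the moment, N m; "width": finger opening in m.
Only numpy, scipy, OpenCV 4.12 (cv2) and the standard library are available. Lean on these libraries where they do the work, as an engineer would, in place of code of your own. Each camera call takes 0.05 s, during which the arm holds its last target.

## Working session

There is one attempt and no reset: what is moved stays moved. The work goes in short steps, Python scripts to look and compute and a tool call to move; the robot and the scene stay as the last step left them, time stands still between calls to the robot, and variables do not carry over. Pictures are saved under pics/ and viewed, and the job is handed in when it is done.

Besides the shell and the picture viewer there is one more tool, called after "Call:" by a JSON object that holds its "op" and its "data". drive_tool: Moves the arm, as the interface text tells. Its arguments: {"type":"object","properties":{"targets":{"type":"array"},"grip_force":{"type":"number"}},"required":["targets"]}

```bash
mkdir -p pics; python3 - <<'E'
from rig import *
import cv2
for n in("top","side"):
    im=get_image(n); cv2.imwrite(f"pics/{n}0.png",im[:,:,::-1]); c=calibration(n); print(n,c["mtx"].tolist()); print(c["world_to_cam"].round(4).tolist())
print(get_state())
E
```

```text
top [[419.056636608875, 0.0, 316.25834897646735], [0.0, 419.056636608875, 203.35091553840098], [0.0, 0.0, 1.0]]
[[-0.007, -0.9997, -0.024, -0.0472], [-0.9963, 0.009, -0.0851, 0.5285], [0.0853, 0.0233, -0.9961, 1.34], [0.0, 0.0, 0.0, 1.0]]
side [[412.9986897563731, 0.0, 317.03671179983814], [0.0, 412.9986897563731, 204.7173756182659], [0.0, 0.0, 1.0]]
[[-0.9997, -0.0096, -0.0205, 0.5514], [0.0095, 0.6457, -0.7635, 0.0671], [0.0206, -0.7635, -0.6455, 1.2218], [0.0, 0.0, 0.0, 1.0]]
{'clock': 0.1, 'qpos': array([-1.44598028e+00,  2.76551375e-01,  1.50596974e+00, -2.36485231e-06,
        1.36071027e+00, -1.20964041e-01]), 'qd': array([ 0.00040815, -0.00136806, -0.00157086,  0.00017794, -0.00068914,
       -0.00042069]), 'effort': array([ 2.14331267e-03, -4.17696404e+01, -2.46404529e+01, -1.15757466e-04,
        5.79584768e-03, -2.07118734e-05]), 'position': array([ 0.13986213, -0.55726316,  0.23052969]), 'ee_rot': array([-8.19360425e-04,  9.92458153e-01,  1.22581170e-01, -2.73432126e-06]), 'contact_force': array([ 0.38110605,  0.59763404, -0.47121412]), 'moment': array([0.02440201, 0.01226313, 0.01684702]), 'width': 0.08527456861852696}
```

View pics/top0.png

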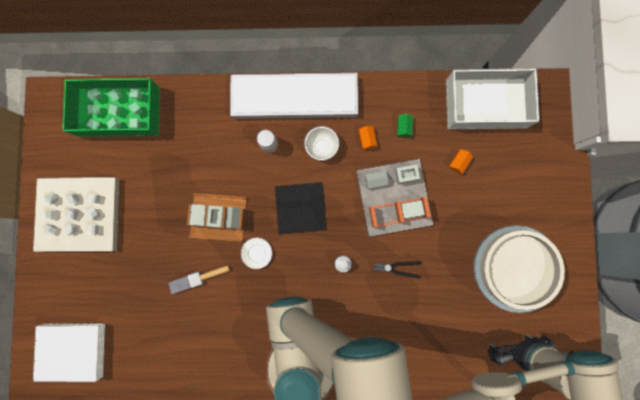

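View pics/side0.png

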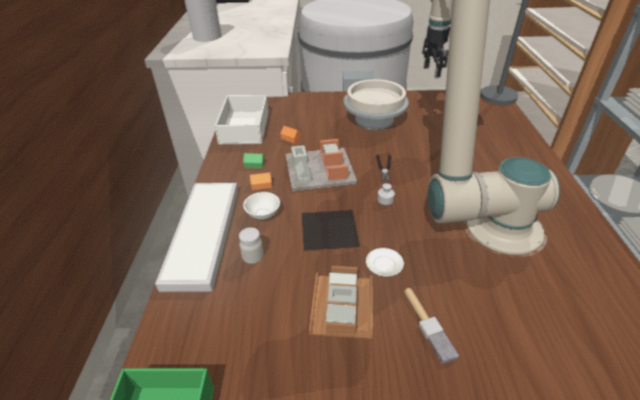

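```bash
python3 - <<'E'
import cv2,numpy as np
t=cv2.imread("pics/top0.png");s=cv2.imread("pics/side0.png")
def cr(i,x,y,w=76,h=58): return cv2.resize(i[y:y+h,x:x+w],(400,300),interpolation=cv2.INTER_CUBIC)
a=np.vstack([np.hstack([cr(t,180,188,76,57),cr(t,352,155,88,66+18)]),np.hstack([cr(s,305,260,76,80),cr(s,280,130,84,63)])])
cv2.imwrite("pics/crop0.png",a)
E
```

```text
(no output)
```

View pics/crop0.png

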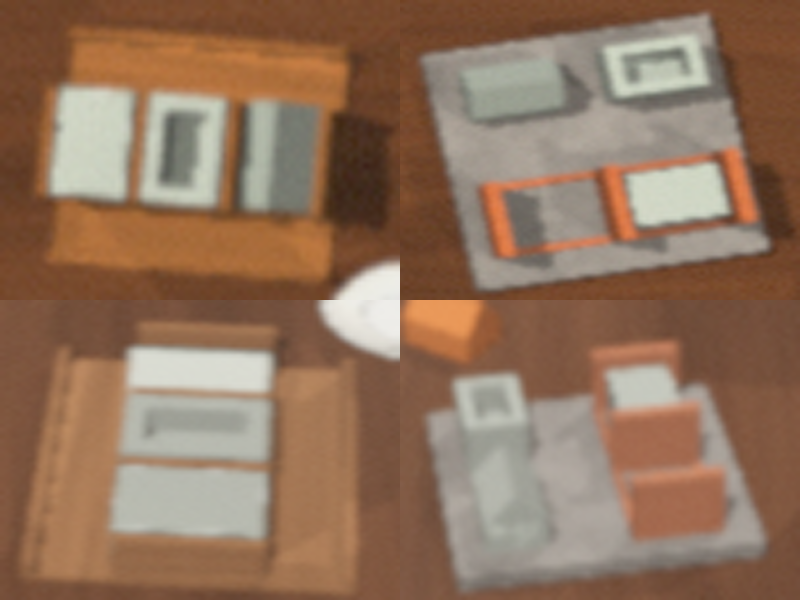

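The top-view crop shows:
- **Full bay:** the bar at (412,210) has one even top, so it is flat.
- **Spares:** the ridge is at (376,178), two-tone. The trough is at (408,174).
- **Tray:** (198,215) has an even top, (215,216) is a trough, and (233,217) is two-tone, so a ridge.

The target is the left pocket bar at (198,215). The side view agrees, with an even top in the nearest pocket. Next I'll measure it.

```bash
cat > h.py <<'E'
import cv2,numpy as np
from rig import *
def ray(n,uv,z):
    c=calibration(n);K=c["mtx"];T=c["world_to_cam"];R=T[:3,:3];o=-R.T@T[:3,3]
    uv=np.atleast_2d(uv).astype(float)
    d=(np.c_[uv,np.ones(len(uv))]@np.linalg.inv(K).T)@R
    return (o+d*((z-o[2])/d[:,2])[:,None])[:,:2]
def proj(n,p):
    c=calibration(n);p=np.atleast_2d(p);q=p@c["world_to_cam"][:3,:3].T+c["world_to_cam"][:3,3]
    q=q@c["mtx"].T;return q[:,:2]/q[:,2:]
def rect(n,mask,z,name=""):
    cs,_=cv2.findContours(mask.astype(np.uint8),cv2.RETR_EXTERNAL,cv2.CHAIN_APPROX_NONE)
    for c in sorted(cs,key=cv2.contourArea)[::-1][:3]:
        if cv2.contourArea(c)<60: continue
        w=ray(n,c.reshape(-1,2),z)
        r=cv2.minAreaRect((w*1000).astype(np.float32)); print(n,name,"px",c.reshape(-1,2).mean(0).round(1),"rect",np.round(r[0],1),np.round(r[1],1),round(r[2],1))
def roi(im,x0,y0,x1,y1):
    m=np.zeros(im.shape[:2],bool);m[y0:y1,x0:x1]=1;return m
E
python3 - <<'E'
from h import *
t=cv2.imread("pics/top0.png").astype(int);s=cv2.imread("pics/side0.png").astype(int)
def sat(i):return i.max(2)-i.min(2)
for n,i,rm,z in(("top",t,(265,175,335,240),.004),("side",s,(290,200,370,260),.004)):
    rect(n,roi(i,*rm)&(i.max(2)<45),z,"mat")
rect("top",roi(t,185,190,250,245)&(sat(t)<40)&(t.max(2)>110),.048,"bars")
rect("side",roi(s,315,265,370,335)&(sat(s)<40)&(s.max(2)>110),.048,"bars")
rect("top",roi(t,352,155,440,239)&(sat(t)<40)&(t.max(2)>75),.015,"shelf")
rect("side",roi(s,280,140,362,195)&(sat(s)<30)&(s.max(2)>75),.015,"shelf")
rect("top",roi(t,352,185,440,239)&(t[:,:,2]-t[:,:,0]>90),.065,"walls")
rect("side",roi(s,310,130,362,195)&(s[:,:,2]-s[:,:,0]>60),.065,"walls")
print(t[228,375],t[212,375],t[208,412],t[200,300],s[165,300],s[275,343],t[215,198])
E
```

```text
top mat px [306.2 208.7] rect [495.1  -1.8] [113.7 149.5] 8.2
top bars px [214.4 216.5] rect [486.7 273.9] [48.4 67.2] 89.5
top bars px [197. 215.] rect [491.8 330.3] [47.8 68.2] 84.7
top bars px [232.5 217.3] rect [483.2 215.5] [41.1 65.9] 85.9
side bars px [340.8 313.5] rect [492.4 331.1] [48.8 68.6] 85.1
side bars px [342.1 293.5] rect [488.1 275. ] [50.  67.2] 86.4
side bars px [342.5 277.8] rect [484.4 227.2] [37.2 70.6] 85.6
top shelf px [392.8 202.5] rect [ 546.8 -306. ] [224.1 217.1] 9.8
top shelf px [412.7 209.4] rect [ 506.6 -364.6] [51.7 70. ] 9.0
top shelf px [385.6 214.2] rect [ 491.2 -276.9] [49.6 65.2] 10.8
side shelf px [324.  166.6] rect [ 549.5 -317.7] [222.  270.1] 9.3
top walls px [378.6 210.8] rect [ 487.  -261.6] [64.1 77.5] 7.3
top walls px [404.2 206.4] rect [ 513.6 -326.8] [50.8 91.2] 53.5
top walls px [426.1 206.5] rect [ 511.6 -396. ] [61.7 12.8] 9.6
side walls px [328.6 152.2] rect [ 519.5 -317.6] [108.7 318.2] 8.2
side walls px [356.  160.9] rect [ 413.8 -255.4] [ 51.9 189.5] 7.7
[127 135 146] [ 91 109 144] [197 215 209] [43 39 46] [173 182 180] [208 217 215] [194 211 204]
```

```bash
python3 - <<'E'
import cv2,numpy as np
t=cv2.imread("pics/top0.png");s=cv2.imread("pics/side0.png")
a=cv2.resize(t[190:240,360:440],(800,500),interpolation=cv2.INTER_CUBIC)
cv2.imwrite("pics/c1.png",a)
a=cv2.resize(s[135:195,280:360],(800,600),interpolation=cv2.INTER_CUBIC)
cv2.imwrite("pics/c2.png",a)
E
```

```text
(no output)
```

View pics/c1.png

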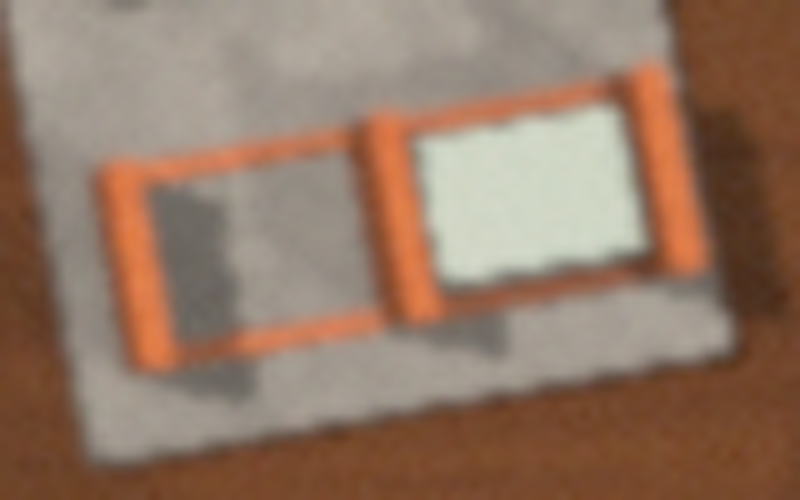

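View pics/c2.png

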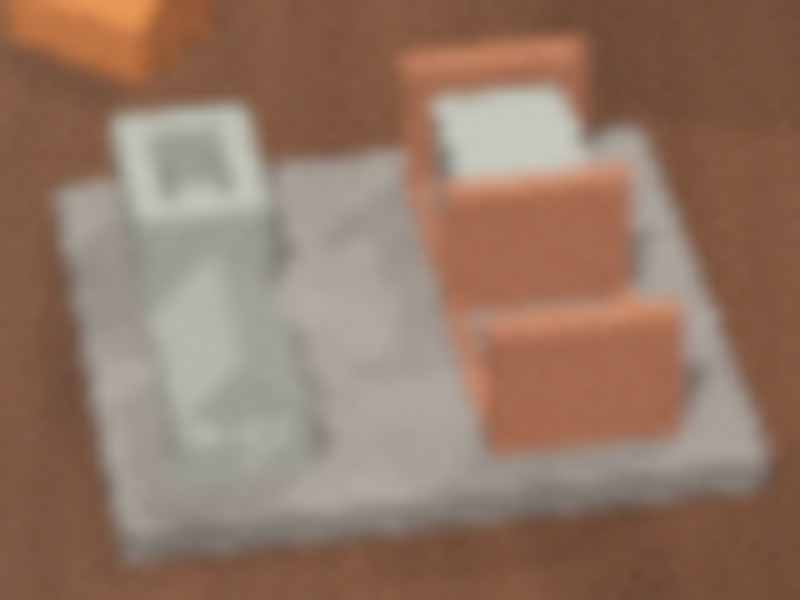

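```bash
python3 - <<'E'
from h import *
L=np.array([(100,165),(143,155),(178,362),(135,372)]);M=np.array([(363,120),(403,112),(440,313),(400,323)]);R=np.array([(627,72),(664,65),(706,268),(668,275)])
C=[]
for q in(L,M,R):
    uv=(q+.5)/10-.5+[360,190]
    w=ray("top",uv,.065)*1000;C.append(w.mean(0));print(w.mean(0).round(1),[np.linalg.norm(w[i]-w[(i+1)%4]).round(1) for i in range(4)], np.degrees(np.arctan2(*(w[0]+w[1]-w[2]-w[3])[::-1])).round(1))
C=np.array(C);d=C[0]-C[2];print("row dist",np.linalg.norm(d),"yaw",np.degrees(np.arctan2(-d[0],d[1])))
print("empty",(C[0]+C[1])/2)
# side: shelf top corners
q=np.array([(488,320),(683,303),(445,188),(630,165),(403,55),(587,40)]);uv=(q+.5)/10-.5+[280,135]
print(ray("side",uv,.065)*1000)
t=cv2.imread("pics/top0.png");s=cv2.imread("pics/side0.png")
rect("top",roi(t,405,195,426,222)&(t.min(2)>150),.055,"fullbar")
rect("side",roi(s,318,135,345,155)&(s.min(2)>150),.055,"fullbar")
for n,i,rm in(("top",t,(265,175,335,240)),("side",s,(290,200,370,260))):
    rect(n,roi(i,*rm)&(i[:,:,2].astype(int)<58),.004,"mat")
print(proj("top",[0.498,-.267,.015]),proj("top",[.4985,0,.004]))
E
```

```text
[ 483.5 -231.1] [np.float64(13.8), np.float64(65.6), np.float64(13.8), np.float64(65.6)] 8.5
[ 497.3 -313.2] [np.float64(12.8), np.float64(63.9), np.float64(12.9), np.float64(64.5)] 9.0
[ 511.3 -395.9] [np.float64(11.8), np.float64(64.7), np.float64(12.0), np.float64(64.7)] 9.8
row dist 167.16540593338132 yaw 9.601614157159604
empty [ 490.39394178 -272.1512625 ]
[[ 514.99992656 -230.18322481]
 [ 450.17185624 -238.7170347 ]
 [ 528.95745424 -309.76957189]
 [ 464.59669547 -322.88432255]
 [ 543.86196792 -397.48036526]
 [ 477.07135064 -406.2229726 ]]
top fullbar px [413.4 209. ] rect [ 505.3 -357.2] [45.5 59.6] 9.0
side fullbar px [330.8 148.1] rect [ 505.5 -359.9] [46.8 54.4] 8.6
top mat px [300.5 207.9] rect [515.7   1.4] [154.5 155.3] 4.6
[[382.72251487 212.16616974]] [[300.83237051 212.91921523]]
```

```bash
cat > go.py <<'E'
import sys
from h import *
from scipy.spatial.transform import Rotation as Ro
def go(x,y,z,tyyaw):
    s=get_state();w,a,b,c=s["ee_rot"];R=Ro.from_quat([a,b,c,w])
    p=np.array(s["position"])*1000
    t=np.radians(tyyaw);T=np.array([[-np.sin(t),np.cos(t),0],[np.cos(t),np.sin(t),0],[0,0,-1]]).T
    print("t",round(s["clock"],2),"pos",p.round(1),"tyyaw",np.degrees(np.arctan2(R.as_matrix()[1,1],R.as_matrix()[0,1])).round(1),"width",round(s["width"]*1000,1),"F",np.round(s["contact_force"],1))
    D=np.array([x,y,z])-p
    print("turn",(R.inv()*Ro.from_matrix(T)).as_rotvec(degrees=True).round(1),"shift before-turn axes",R.inv().apply(D).round(1),"after-turn axes",(T.T@D).round(1))
if __name__=="__main__": go(*map(float,sys.argv[1:]))
E
python3 go.py 492 331 200 -5.2
```

```text
t 0.1 pos [ 139.9 -557.3  230.5] tyyaw -75.9 width 85.3 F [ 0.4  0.6 -0.5]
turn [ -0.1  -0.1 -70.7] shift before-turn axes [ 557.7 -775.8   31.9] after-turn axes [916.5 270.2  30.5]
```

Call:
{"op": "drive_tool", "data": {"targets": [0, 0, -10.1, 0, 0, 0, 1, 0, 0, -10.1, 0, 0, 0, 1, 0, 0, -10.1, 0, 0, 0, 1, 0, 0, -10.1, 0, 0, 0, 1, 0, 0, -10.1, 0, 0, 0, 1, 0, 0, -10.1, 0, 0, 0, 1, 0, 0, -10.1, 0, 0, 0, 1], "grip_force": 50}}

```text
clock: 0.98
position: [0.1399, -0.5574, 0.2308]
ee_rot: [-0.0, 0.737, 0.676, 0.0]
contact_force: [0.0, -0.0, 0.7]
width: 0.0853
```

```bash
python3 go.py 492 331 200 -5.2
```

```text
t 0.97 pos [ 139.9 -557.4  230.8] tyyaw -4.9 width 85.3 F [ 0.  -0.   0.7]
turn [-0.  -0.1  0.3] shift before-turn axes [915.1 275.2  31.7] after-turn axes [916.7 270.2  30.8]
```

Call:
{"op": "drive_tool", "data": {"targets": [0, 0, 0.3, 54, 16, 0, 1, 0, 0, 0, 54, 16, 0, 1, 0, 0, 0, 54, 16, 0, 1, 0, 0, 0, 54, 16, 0, 1, 0, 0, 0, 54, 16, 0, 1, 0, 0, 0, 54, 16, 0, 1, 0, 0, 0, 54, 16, 0, 1, 0, 0, 0, 54, 16, 0, 1, 0, 0, 0, 54, 16, 0, 1, 0, 0, 0, 54, 16, 0, 1, 0, 0, 0, 54, 16, 0, 1, 0, 0, 0, 54, 16, 0, 1]}}

```text
clock: 2.48
position: [0.3932, 0.0708, 0.2312]
ee_rot: [0.0, 0.74, 0.672, -0.0]
contact_force: [0.8, -0.4, -0.3]
width: 0.0851
```

```bash
python3 go.py 492 331 120 -5.2
```

```text
t 2.48 pos [393.2  70.8 231.2] tyyaw -5.5 width 85.1 F [ 0.8 -0.4 -0.3]
turn [ 0.   0.  -0.3] shift before-turn axes [268.5  73.4 111.1] after-turn axes [268.1  74.8 111.2]
```

Call:
{"op": "drive_tool", "data": {"targets": [0, 0, -0.3, 53.7, 15, 0, 1, 0, 0, 0, 53.7, 15, 0, 1, 0, 0, 0, 53.7, 15, 0, 1, 0, 0, 0, 53.7, 15, 0, 1, 0, 0, 0, 53.7, 15, 0, 1, 0, 0, 0, 0, 0, 40, 1, 0, 0, 0, 0, 0, 40, 1, 0, 0, 0, 0, 0, 31, 1, 0, 0, 0, 0, 0, 0, 1]}}

```text
clock: 3.6
position: [0.4903, 0.3283, 0.1174]
ee_rot: [-0.001, 0.739, 0.674, -0.003]
contact_force: [0.1, 0.4, -0.1]
width: 0.0851
```

```bash
python3 go.py 492 331 10 -5.2; python3 - <<'E'
from h import *
a=get_image("side");b=get_image("top")
cv2.imwrite("pics/g1.png",np.hstack([cv2.resize(a[240:360,280:400,::-1],(400,400),interpolation=2),cv2.resize(b[165:265,160:260,::-1],(400,400),interpolation=2)]))
E
```

```text
t 3.6 pos [490.3 328.3 117.4] tyyaw -5.2 width 85.1 F [ 0.1  0.4 -0.1]
turn [-0.3  0.2 -0. ] shift before-turn axes [  3.3   2.1 107.4] after-turn axes [  2.8   1.5 107.4]
```

View pics/g1.png

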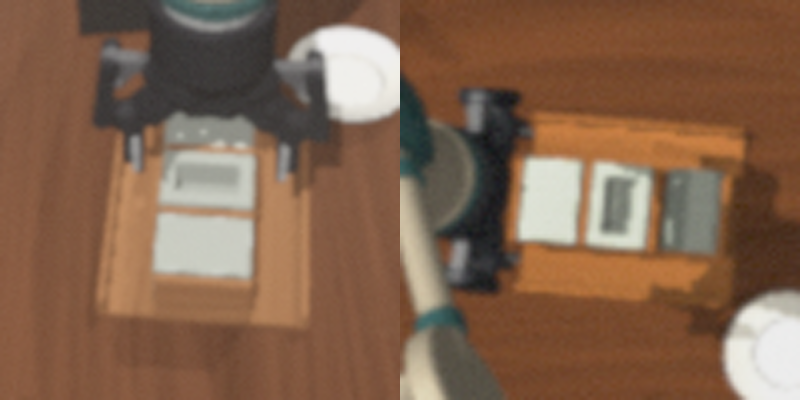

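The gripper straddles the left-pocket bar, with both fingers in line with its ends. The even flat top is at about (342,313) in the side view. I'll go down and take it.

Call:
{"op": "drive_tool", "data": {"targets": [-0.3, 0.2, 0, 3, 1.7, 20, 1, 0, 0, 0, 0, 0, 30, 1, 0, 0, 0, 0, 0, 25, 1, 0, 0, 0, 0, 0, 20, 1, 0, 0, 0, 0, 0, 12, 1, 0, 0, 0, 0, 0, 0, 1]}}

```text
clock: 4.45
position: [0.4953, 0.3326, 0.0137]
ee_rot: [0.001, 0.739, 0.674, 0.003]
contact_force: [-0.0, 0.1, 1.0]
width: 0.0856
```

```bash
python3 go.py 492 331 10 -5.2
```

```text
t 4.45 pos [495.3 332.6  13.7] tyyaw -5.2 width 85.6 F [-0.   0.1  1. ]
turn [ 0.3 -0.2 -0. ] shift before-turn axes [-1.9 -3.1  3.7] after-turn axes [-1.9 -3.1  3.7]
```

Call:
{"op": "drive_tool", "data": {"targets": [0.3, -0.2, 0, -1.5, -2.5, 3, 1, 0, 0, 0, 0, 0, 0, 1, 0, 0, 0, 0, 0, 0, 1]}}

```text
clock: 4.82
position: [0.4926, 0.3313, 0.0107]
ee_rot: [0.0, 0.739, 0.674, 0.0]
contact_force: [0.3, 0.6, -0.9]
width: 0.0852
```

```bash
python3 go.py 492 331 10 -5.2;
```

```text
t 4.83 pos [492.6 331.3  10.7] tyyaw -5.2 width 85.2 F [ 0.3  0.6 -0.9]
turn [ 0. -0. -0.] shift before-turn axes [-0.4 -0.5  0.7] after-turn axes [-0.4 -0.5  0.7]
```

Call:
{"op": "drive_tool", "data": {"targets": [0, 0, 0, 0, 0, 0, 0.5, 0, 0, 0, 0, 0, 0, 0.3, 0, 0, 0, 0, 0, 0, 0, 0, 0, 0, 0, 0, 0, 0, 0, 0, 0, 0, 0, 0, 0, 0, 0, 0, 0, 0, 0, 0]}}

```text
clock: 5.58
position: [0.4928, 0.3314, 0.0108]
ee_rot: [0.0, 0.739, 0.674, 0.001]
contact_force: [0.0, -0.5, 5.2]
width: 0.0656
```

```bash
python3 go.py 492 331 10 -5.2;
```

```text
t 5.58 pos [492.8 331.4  10.8] tyyaw -5.2 width 65.6 F [ 0.  -0.5  5.2]
turn [ 0.1 -0.  -0. ] shift before-turn axes [-0.5 -0.7  0.8] after-turn axes [-0.5 -0.7  0.8]
```

Call:
{"op": "drive_tool", "data": {"targets": [0, 0, 0, 0, 0, -10, 0, 0, 0, 0, 0, 0, -25, 0, 0, 0, 0, 0, 0, -35, 0, 0, 0, 0, 0, 0, -35, 0, 0, 0, 0, 0, 0, -25, 0, 0, 0, 0, 0, 0, 0, 0]}}

```text
clock: 6.32
position: [0.493, 0.3317, 0.1418]
ee_rot: [0.0, 0.739, 0.674, 0.002]
contact_force: [-0.0, -0.7, -4.9]
width: 0.0653
```

```bash
python3 go.py 510 2 140 -80.5; python3 - <<'E'
from h import *
a=get_image("side");b=get_image("top")
cv2.imwrite("pics/g2.png",np.hstack([cv2.resize(a[200:360,260:420,::-1],(400,400),interpolation=2),cv2.resize(b[165:265,160:260,::-1],(400,400),interpolation=2)]))
E
```

```text
t 6.33 pos [493.  331.7 141.8] tyyaw -5.2 width 65.3 F [-0.  -0.7 -4.9]
turn [ 0.1 -0.2 75.3] shift before-turn axes [-326.8   46.9    1.3] after-turn axes [-37.7 327.9   1.8]
```

View pics/g2.png

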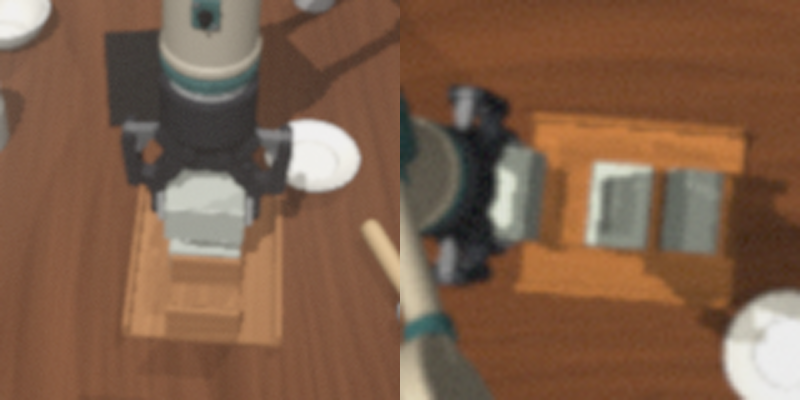

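```bash
python3 - <<'E'
from h import *
a=get_image("side")
cv2.imwrite("pics/g3.png",cv2.resize(a[255:315,310:370,::-1],(600,600),interpolation=2))
E
```

```text
(no output)
```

View pics/g3.png

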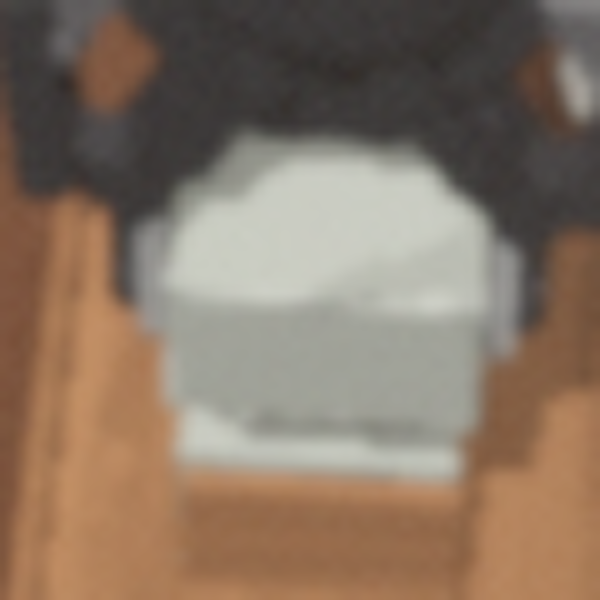

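The held bar has an upright face of about 11 px, which fits 40 mm. A ridge face would be about 7 px. Its top is even and flat, so it is the right bar and it is level. The strip below it is the trough bar, still in its pocket. Next I'll turn and carry it to the mat.

Call:
{"op": "drive_tool", "data": {"targets": [0, 0, 9.4, 0, 0, 0, 0, 0, 0, 9.4, 0, 0, 0, 0, 0, 0, 9.4, 0, 0, 0, 0, 0, 0, 9.4, 0, 0, 0, 0, 0, 0, 9.4, 0, 0, 0, 0, 0, 0, 9.4, 0, 0, 0, 0, 0, 0, 9.4, 0, 0, 0, 0, 0, 0, 9.4, 0, 0, 0, 0, 0, 0, 0, 0, 0, 0, 0]}}

```text
clock: 7.6
position: [0.4913, 0.3307, 0.1384]
ee_rot: [0.001, 0.996, 0.084, -0.002]
contact_force: [-0.3, 0.3, -2.5]
width: 0.0653
```

Call:
{"op": "drive_tool", "data": {"targets": [0, 0, 0, -4, 28, 0, 0, 0, 0, 0, -6, 50, 0, 0, 0, 0, 0, -6, 50, 0, 0, 0, 0, 0, -6, 50, 0, 0, 0, 0, 0, -6, 50, 0, 0, 0, 0, 0, -5, 50, 0, 0, 0, 0, 0, -5, 50, 0, 0, 0, 0, 0, 0, 0, 50, 0, 0, 0, 0, 0, 0, 35, 0, 0, 0, 0, 0, 0, 15, 0, 0, 0, 0, 0, 0, 0, 0]}}

```text
clock: 8.98
position: [0.5088, 0.0016, 0.0394]
ee_rot: [-0.0, 0.996, 0.084, -0.001]
contact_force: [0.3, -0.4, -2.7]
width: 0.0653
```

```bash
python3 go.py 510 2 7.5 -80.5; python3 - <<'E'
from h import *
a=get_image("side");b=get_image("top")
cv2.imwrite("pics/g4.png",np.hstack([cv2.resize(a[170:290,270:390,::-1],(400,400),interpolation=2),cv2.resize(b[155:255,250:350,::-1],(400,400),interpolation=2)]))
E
```

```text
t 8.97 pos [508.8   1.6  39.4] tyyaw -80.3 width 65.3 F [ 0.3 -0.4 -2.7]
turn [-0.   0.1  0.2] shift before-turn axes [ 1.3 -0.1 31.9] after-turn axes [ 1.2 -0.2 31.9]
```

View pics/g4.png

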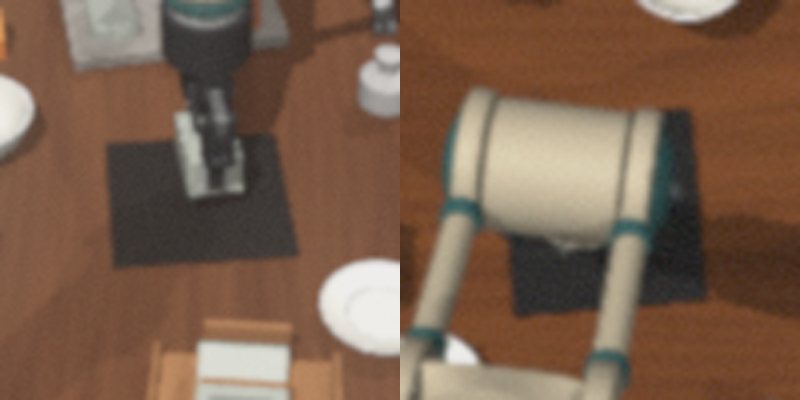

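Call:
{"op": "drive_tool", "data": {"targets": [0, 0, 0, 1, 0, 12, 0, 0, 0, 0, 0, 0, 11, 0, 0, 0, 0, 0, 0, 6, 0, 0, 0, 0, 0, 0, 3, 0, 0, 0, 0, 0, 0, 0, 0, 0, 0, 0, 0, 0, 0, 0]}}

```text
clock: 9.82
position: [0.5106, 0.0015, 0.0085]
ee_rot: [0.0, 0.997, 0.084, 0.0]
contact_force: [-0.0, -0.1, -3.4]
width: 0.0652
```

```bash
python3 go.py 510 2 6.8 -80.5
```

```text
t 9.82 pos [510.6   1.5   8.5] tyyaw -80.4 width 65.2 F [-0.  -0.1 -3.4]
turn [ 0.  -0.   0.1] shift before-turn axes [-0.5 -0.6  1.7] after-turn axes [-0.5 -0.6  1.7]
```

Lower until it touches, then let go.

Call:
{"op": "drive_tool", "data": {"targets": [0, 0, 0, 0, 0, 1.5, 0, 0, 0, 0, 0, 0, 1, 0, 0, 0, 0, 0, 0, 0, 0]}}

```text
clock: 10.2
position: [0.5108, 0.0016, 0.0068]
ee_rot: [0.0, 0.997, 0.084, 0.001]
contact_force: [-1.5, 0.9, 4.6]
width: 0.0655
```

Call:
{"op": "drive_tool", "data": {"targets": [0, 0, 0, 0, 0, 0, 0.9, 0, 0, 0, 0, 0, 0, 1, 0, 0, 0, 0, 0, 0, 1, 0, 0, 0, 0, 0, 0, 1, 0, 0, 0, 0, 0, 0, 1, 0, 0, 0, 0, 0, -20, 1, 0, 0, 0, 0, 0, -40, 1, 0, 0, 0, 0, 0, -40, 1, 0, 0, 0, 0, 0, 0, 1]}}

```text
clock: 11.32
position: [0.5129, 0.0013, 0.1088]
ee_rot: [0.001, 0.996, 0.084, 0.004]
contact_force: [0.7, -0.1, 0.2]
width: 0.085
```

```bash
python3 go.py 510 2 110 9.5; python3 - <<'E'
from h import *
a=get_image("side");b=get_image("top")
cv2.imwrite("pics/g5.png",np.hstack([cv2.resize(a[170:290,270:390,::-1],(400,400),interpolation=2),cv2.resize(b[155:255,250:350,::-1],(400,400),interpolation=2)]))
E
```

```text
t 11.32 pos [512.9   1.3 108.8] tyyaw -80.4 width 85.0 F [ 0.7 -0.1  0.2]
turn [  0.4  -0.2 -89.9] shift before-turn axes [-2.7 -1.2 -1.2] after-turn axes [ 1.2 -2.7 -1.2]
```

View pics/g5.png

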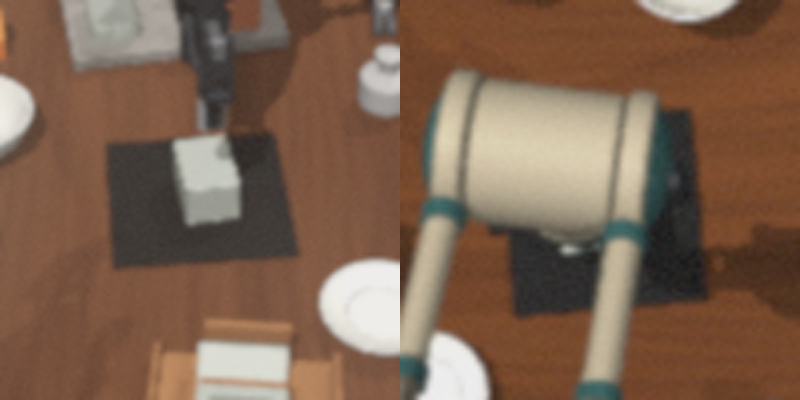

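The bar stands level on the mat and is free, with its even top at about (331,220) in the side view. I'll measure it, then turn for the second grasp.

```bash
python3 - <<'E'
from h import *
a=get_image("side")[:,:,::-1]
cv2.imwrite("pics/g6.png",cv2.resize(a[200:245,310:355],(600,600),interpolation=2))
E
```

```text
(no output)
```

View pics/g6.png

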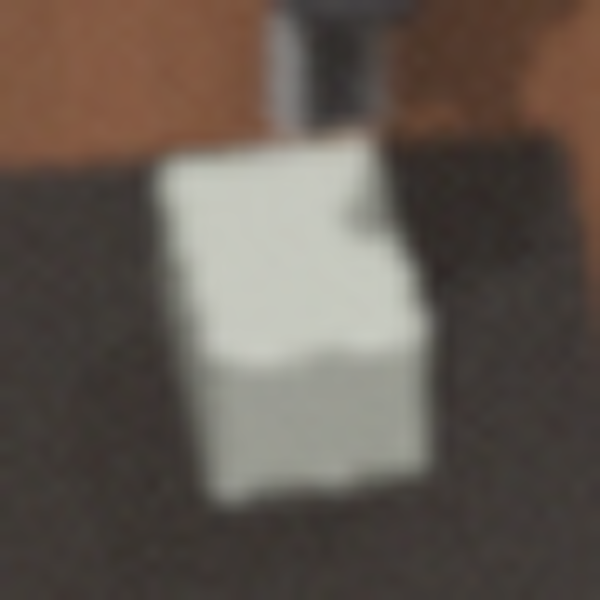

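Call:
{"op": "drive_tool", "data": {"targets": [0, 0, -10, 0, 0, 0, 1, 0, 0, -10, 0, 0, 0, 1, 0, 0, -10, 0, 0, 0, 1, 0, 0, -10, 0, 0, 0, 1, 0, 0, -10, 0, 0, 0, 1, 0, 0, -10, 0, 0, 0, 1, 0, 0, -10, 0, 0, 0, 1, 0, 0, -10, 0, 0, 0, 1, 0, 0, -10, 0, 0, 0, 1, 0, 0, 0, 0, 0, 0, 1, 0, 0, 0, 0, 0, 0, 1]}}

```text
clock: 12.85
position: [0.5098, 0.0017, 0.1049]
ee_rot: [-0.001, 0.647, 0.763, -0.001]
contact_force: [0.5, 0.4, -0.0]
width: 0.0855
```

```bash
python3 go.py 511 1.5 12 9.5
```

```text
t 12.85 pos [509.8   1.7 104.9] tyyaw 9.4 width 85.5 F [ 0.5  0.4 -0. ]
turn [-0.1 -0.  -0.1] shift before-turn axes [-0.4  1.3 92.9] after-turn axes [-0.4  1.2 92.9]
```

```bash
python3 - <<'E'
from h import *
q=np.array([(158,165),(378,138),(432,338),(208,362)]);w=ray("side",(q+.5)/13.333-.5+[310,200],.044)*1000
print(w.round(1),w.mean(0),[np.linalg.norm(w[i]-w[(i+1)%4]).round(1) for i in range(4)])
E
```

```text
[[538.  -26.8]
 [488.9 -35.2]
 [479.2  30.3]
 [527.2  37.2]] [508.31323911   1.37290521] [np.float64(49.9), np.float64(66.3), np.float64(48.5), np.float64(64.9)]
```

The bar's centre is about (509,1.5) with sides 49×66, which fits. Descend for the grasp across its width.

Call:
{"op": "drive_tool", "data": {"targets": [0, 0, 0, 0, 0, 20, 1, 0, 0, 0, 0, 0, 30, 1, 0, 0, 0, 0, 0, 22, 1, 0, 0, 0, 0, 0, 14, 1, 0, 0, 0, 0, 0, 6, 1, 0, 0, 0, 0, 0, 0, 1, 0, 0, 0, 0, 0, 0, 1]}}

```text
clock: 13.72
position: [0.511, 0.0015, 0.0144]
ee_rot: [0.001, 0.646, 0.764, 0.0]
contact_force: [0.5, 0.2, 0.4]
width: 0.0853
```

```bash
python3 go.py 510 1.5 12 9.5
```

```text
t 13.72 pos [511.    1.5  14.4] tyyaw 9.6 width 85.3 F [0.5 0.2 0.4]
turn [0.1 0.  0.1] shift before-turn axes [ 0.1 -1.   2.4] after-turn axes [ 0.1 -1.   2.4]
```

Call:
{"op": "drive_tool", "data": {"targets": [0, 0, 0, 0, 0, 0, 0.5, 0, 0, 0, 0, 0, 0, 0.3, 0, 0, 0, 0, 0, 0, 0, 0, 0, 0, 0, 0, 0, 0, 0, 0, 0, 0, 0, 0, 0, 0, 0, 0, 0, 0, 0, 0, 0, 0, 0, 0, 0, 0, 0]}}

```text
clock: 14.6
position: [0.5103, 0.0016, 0.0143]
ee_rot: [0.0, 0.646, 0.764, -0.0]
contact_force: [-0.2, -0.2, 6.2]
width: 0.0452
```

```bash
python3 go.py 490.5 -272.3 104 9.5
```

```text
t 14.6 pos [510.3   1.6  14.3] tyyaw 9.6 width 45.2 F [-0.2 -0.2  6.2]
turn [0.  0.  0.1] shift before-turn axes [-266.8  -65.1  -89.7] after-turn axes [-266.9  -64.8  -89.7]
```

Call:
{"op": "drive_tool", "data": {"targets": [0, 0, 0, 0, 0, -10, 0, 0, 0, 0, 0, 0, -30, 0, 0, 0, 0, 0, 0, -40, 0, 0, 0, 0, 0, 0, -20, 0, 0, 0, 0, -30, -7.5, 0, 0, 0, 0, 0, -50, -12, 0, 0, 0, 0, 0, -55, -13.5, 0, 0, 0, 0, 0, -55, -13.5, 0, 0, 0, 0, 0, -50, -12, 0, 0, 0, 0, 0, -27, -6.5, 0, 0, 0, 0, 0, 0, 0, 0, 0, 0, 0, 0, 0, 0, 0, 0]}}

```text
clock: 16.1
position: [0.4902, -0.2716, 0.1134]
ee_rot: [-0.001, 0.646, 0.764, 0.0]
contact_force: [-0.8, 0.1, -3.7]
width: 0.0453
```

```bash
python3 go.py 490.5 -272.3 25.3 9.5; python3 - <<'E'
from h import *
a=get_image("side");b=get_image("top")
cv2.imwrite("pics/g7.png",np.hstack([cv2.resize(a[100:200,270:370,::-1],(400,400),interpolation=2),cv2.resize(b[150:250,345:445,::-1],(400,400),interpolation=2)]))
E
```

```text
t 16.1 pos [ 490.2 -271.6  113.4] tyyaw 9.6 width 45.3 F [-0.8  0.1 -3.7]
turn [-0.  -0.1  0.1] shift before-turn axes [-0.9  0.3 88.1] after-turn axes [-0.7  0.2 88.1]
```

View pics/g7.png

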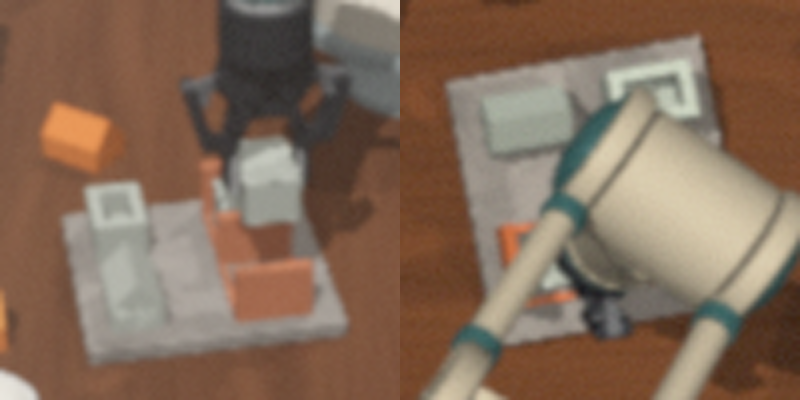

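Call:
{"op": "drive_tool", "data": {"targets": [0, 0, 0, -0.4, 0, 15, 0, 0, 0, 0, 0, 0, 18, 0, 0, 0, 0, 0, 0, 0, 0, 0, 0, 0, 0, 0, 0, 0]}}

```text
clock: 16.7
position: [0.491, -0.2726, 0.0808]
ee_rot: [0.0, 0.645, 0.764, -0.0]
contact_force: [-0.2, -0.3, -3.7]
width: 0.0454
```

```bash
python3 go.py 490.3 -272 25.3 9.5; python3 - <<'E'
from h import *
a=get_image("side")
cv2.imwrite("pics/g8.png",cv2.resize(a[125:185,310:370,::-1],(600,600),interpolation=2))
E
```

```text
t 16.7 pos [ 491.  -272.6   80.8] tyyaw 9.6 width 45.4 F [-0.2 -0.3 -3.7]
turn [0.  0.  0.1] shift before-turn axes [ 0.7 -0.6 55.5] after-turn axes [ 0.7 -0.6 55.5]
```

View pics/g8.png

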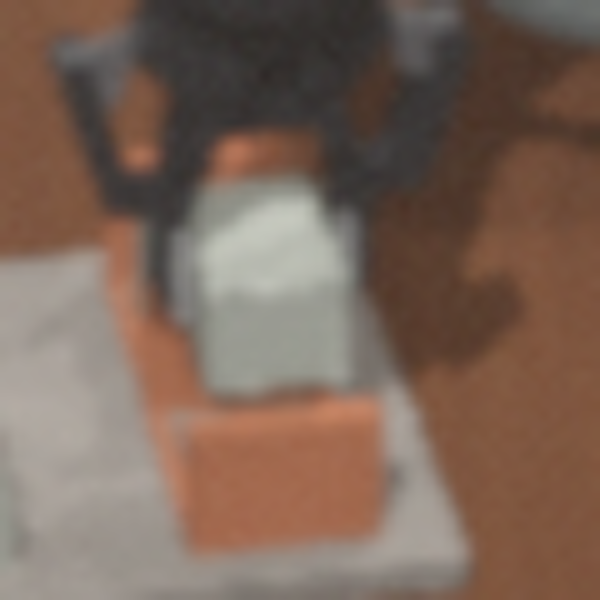

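```bash
python3 - <<'E'
from h import *
f=lambda q,z:ray("side",(np.array(q)+.5)/10-.5+[310,125],z)*1000
print("bar bottom front",f([(210,396),(350,384)],.0705).round(1),"walltop back",f([(175,412),(380,395)],.065).round(1))
p=proj("side",[[.4903-.165*0.037,-.272+.986*.037,.065],[.4903-.165*0.047,-.272+.986*.047,.065],[.4903-.165*0.033,-.272+.986*.033,.0705]])
print((p-[310,125])*10)
E
```

```text
bar bottom front [[ 507.6 -236. ]
 [ 461.1 -242. ]] walltop back [[ 519.3 -234.9]
 [ 450.9 -243.4]]
[[276.23412511 405.19225889]
 [282.09093595 422.27382541]
 [274.09672574 384.71130864]]
```

```bash
python3 - <<'E'
from h import *
a=get_image("side").astype(int)
for c in (334,337,340,343): print(c,[tuple(a[r,c]) for r in range(159,170)])
E
```

```text
334 [(np.int64(153), np.int64(154), np.int64(144)), (np.int64(155), np.int64(156), np.int64(146)), (np.int64(154), np.int64(154), np.int64(146)), (np.int64(152), np.int64(152), np.int64(143)), (np.int64(149), np.int64(142), np.int64(132)), (np.int64(134), np.int64(112), np.int64(100)), (np.int64(138), np.int64(98), np.int64(81)), (np.int64(172), np.int64(115), np.int64(88)), (np.int64(184), np.int64(122), np.int64(93)), (np.int64(171), np.int64(111), np.int64(83)), (np.int64(163), np.int64(106), np.int64(79))]
337 [(np.int64(152), np.int64(154), np.int64(144)), (np.int64(152), np.int64(154), np.int64(145)), (np.int64(152), np.int64(154), np.int64(144)), (np.int64(149), np.int64(148), np.int64(137)), (np.int64(137), np.int64(125), np.int64(113)), (np.int64(126), np.int64(98), np.int64(83)), (np.int64(144), np.int64(101), np.int64(81)), (np.int64(177), np.int64(119), np.int64(92)), (np.int64(180), np.int64(119), np.int64(89)), (np.int64(170), np.int64(110), np.int64(83)), (np.int64(163), np.int64(105), np.int64(79))]
340 [(np.int64(154), np.int64(156), np.int64(146)), (np.int64(153), n
[... 262 characters left out ...]
(np.int64(179), np.int64(120), np.int64(92)), (np.int64(176), np.int64(115), np.int64(87)), (np.int64(166), np.int64(108), np.int64(81)), (np.int64(164), np.int64(106), np.int64(80))]
343 [(np.int64(156), np.int64(157), np.int64(148)), (np.int64(157), np.int64(158), np.int64(149)), (np.int64(160), np.int64(160), np.int64(152)), (np.int64(155), np.int64(153), np.int64(145)), (np.int64(141), np.int64(131), np.int64(122)), (np.int64(151), np.int64(113), np.int64(97)), (np.int64(187), np.int64(127), np.int64(100)), (np.int64(194), np.int64(130), np.int64(98)), (np.int64(178), np.int64(116), np.int64(85)), (np.int64(166), np.int64(107), np.int64(80)), (np.int64(161), np.int64(104), np.int64(78))]
```

By sub-pixel profile at column 337, the bar's lower edge is at row 163.2 and the wall's inner edge at row 165.1. That 1.9 px gap against 2.05 px expected means the bar is centred. Lower it in.

Call:
{"op": "drive_tool", "data": {"targets": [0, 0, 0, 0.4, -0.4, 10, 0, 0, 0, 0, 0, 0, 12, 0, 0, 0, 0, 0, 0, 10, 0, 0, 0, 0, 0, 0, 8, 0, 0, 0, 0, 0, 0, 0, 0]}}

```text
clock: 17.42
position: [0.4898, -0.2722, 0.0398]
ee_rot: [-0.001, 0.646, 0.764, -0.0]
contact_force: [0.6, 0.6, -2.8]
width: 0.0451
```

```bash
python3 go.py 490.3 -272 25.3 9.5
```

```text
t 17.43 pos [ 489.8 -272.2   39.8] tyyaw 9.6 width 45.1 F [ 0.6  0.6 -2.8]
turn [-0.1 -0.1  0.1] shift before-turn axes [ 0.1  0.5 14.5] after-turn axes [ 0.1  0.5 14.5]
```

Call:
{"op": "drive_tool", "data": {"targets": [0, 0, 0, 0, 0, 6, 0, 0, 0, 0, 0, 0, 5, 0, 0, 0, 0, 0, 0, 3, 0, 0, 0, 0, 0, 0, 0, 0, 0, 0, 0, 0, 0, 0, 0]}}

```text
clock: 18.05
position: [0.4905, -0.2727, 0.0269]
ee_rot: [0.0, 0.646, 0.764, -0.0]
contact_force: [-0.4, 0.3, -3.0]
width: 0.045
```

```bash
python3 go.py 490.3 -272 25.3 9.5
```

```text
t 18.05 pos [ 490.5 -272.7   26.9] tyyaw 9.6 width 45.0 F [-0.4  0.3 -3. ]
turn [0.  0.  0.1] shift before-turn axes [ 0.7 -0.1  1.6] after-turn axes [ 0.7 -0.1  1.6]
```

Call:
{"op": "drive_tool", "data": {"targets": [0, 0, 0, 0, 0, 1.5, 0, 0, 0, 0, 0, 0, 0.7, 0, 0, 0, 0, 0, 0, 0, 0]}}

```text
clock: 18.42
position: [0.4906, -0.2727, 0.0253]
ee_rot: [0.0, 0.646, 0.764, -0.0]
contact_force: [-0.8, 0.9, 4.1]
width: 0.0454
```

```bash
python3 go.py 490.3 -272 25.3 9.5; python3 - <<'E'
from h import *
a=get_image("side")
cv2.imwrite("pics/g9.png",cv2.resize(a[125:185,310:370,::-1],(600,600),interpolation=2))
E
```

```text
t 18.43 pos [ 490.6 -272.7   25.3] tyyaw 9.6 width 45.4 F [-0.8  0.9  4.1]
turn [0.  0.  0.1] shift before-turn axes [ 0.7 -0.2  0. ] after-turn axes [ 0.7 -0.2  0. ]
```

View pics/g9.png

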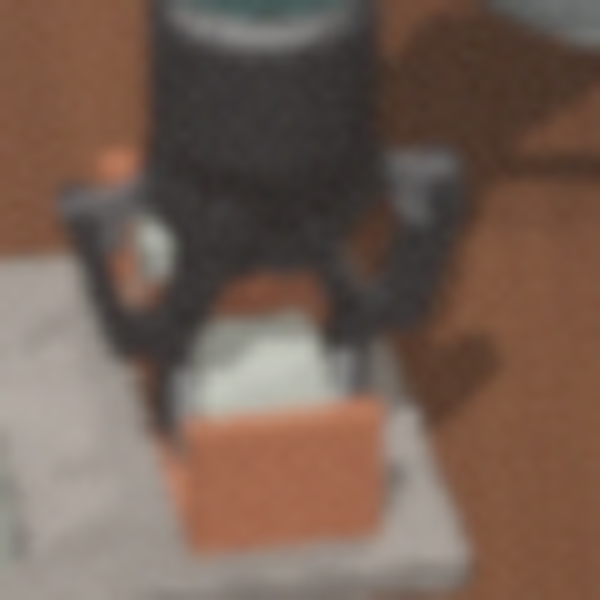

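The bar is in the bay on its floor. The vertical force changed from −3 to +4 N at TCP height 25.3, which is where contact was expected. Let go and lift away.

Call:
{"op": "drive_tool", "data": {"targets": [0, 0, 0, 0, 0, 0, 0.7, 0, 0, 0, 0, 0, 0, 0.9, 0, 0, 0, 0, 0, 0, 0.9, 0, 0, 0, 0, 0, 0, 0.9, 0, 0, 0, 0, 0, -15, 0.9, 0, 0, 0, 0, 0, -30, 0.9, 0, 0, 0, 0, 0, -50, 0.9, 0, 0, 0, 0, 0, -50, 0.9, 0, 0, 0, 50, 10, -20, 0.9, 0, 0, 0, 60, 10, 0, 0.9, 0, 0, 0, 60, 10, 0, 0.9, 0, 0, 0, 60, 10, 0, 0.9]}}

```text
clock: 19.98
position: [0.4915, -0.0374, 0.191]
ee_rot: [0.001, 0.646, 0.763, 0.001]
contact_force: [1.0, 0.5, -0.3]
width: 0.0767
```

Call:
{"op": "drive_tool", "data": {"targets": [0, 0, 0, 60, 10, 0, 0.9, 0, 0, 0, 60, 10, 0, 0.9, 0, 0, 0, 0, 0, 0, 0.9]}}

```text
clock: 20.35
position: [0.4908, 0.0865, 0.1907]
ee_rot: [0.0, 0.643, 0.766, 0.001]
contact_force: [0.3, -0.7, -0.4]
width: 0.0769
```

```bash
python3 go.py 490.3 -272 25.3 9.5; python3 - <<'E'
from h import *
a=get_image("side");b=get_image("top")
cv2.imwrite("pics/h2.png",b[:,:,::-1])
cv2.imwrite("pics/h1.png",np.hstack([cv2.resize(a[125:195,280:360,::-1],(400,350),interpolation=2),cv2.resize(b[155:240,350:440,::-1],(400,378),interpolation=2)[:350]]))
t=b.astype(int)
rect("top",roi(t,370,195,440,235)&(t.min(2)>170),.055,"bars")
E
```

```text
t 20.35 pos [490.8  86.5 190.7] tyyaw 10.0 width 76.9 F [ 0.3 -0.7 -0.4]
turn [ 0.1 -0.1  0.5] shift before-turn axes [-353.3  -62.7  164.9] after-turn axes [-353.6  -59.6  165.4]
top bars px [386.2 213.7] rect [ 490.5 -272.5] [44.3 62.3] 10.2
top bars px [412.3 208.9] rect [ 504.7 -355. ] [44.  61.6] 9.0
```

View pics/h1.png

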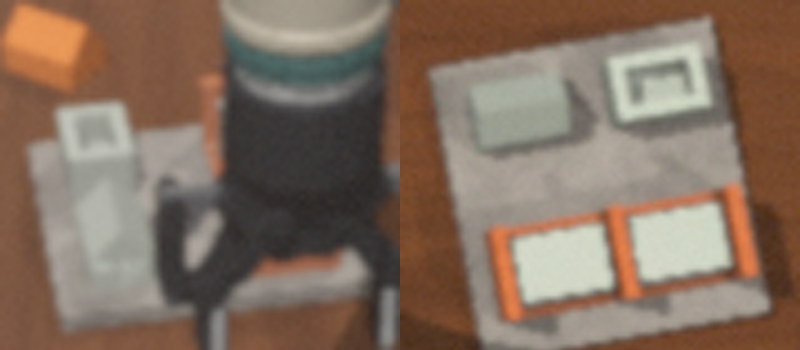

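View pics/h2.png

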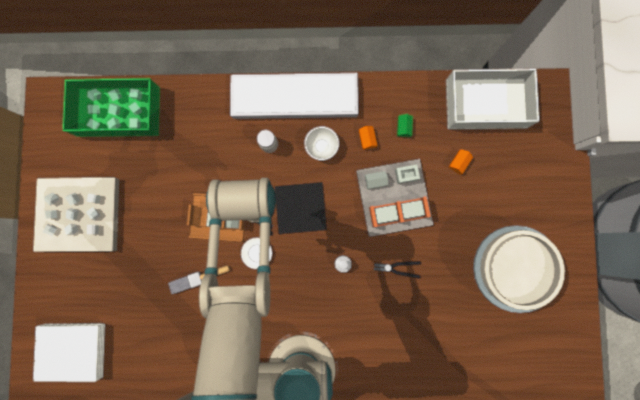

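The top view shows both bays filled. The placed bar at (386,214) measures (490.5, −272.5) mm, which is the bay's centre. Its neighbour is still at (412,209), and the clutter and spares have not moved. Handing in.

```bash
python3 -c "
from rig import *
print(sign_off())"
```

```text
the job is handed in; nothing more can be done
None
```

I moved the flat bar from the tray into the empty bay and handed the job in at about 20.5 s of the 54 s allowed. The full bay held the flat sample. I took the tray's left-pocket bar by its ends, set it flat on the mat and let go. I then took it again across its width and lowered it to the bay floor before releasing it.

- **Placement:** in the last top view the bar's centre is (490.5, −272.5) mm. The bay's centre from the wall tops is (490.4, −272.2) mm. The bar's yaw of about 10° is within 1° of the row.
- **Height:** the vertical force changed sign at the TCP height expected for floor contact (25.3 mm), so the bar was on the floor before I let go.
- **Surroundings:** the neighbouring bar, spares and bench clutter look unmoved.
- **Not rechecked:** the arm hid most of the tray at the end. I last saw the other two tray bars still in their pockets just after the pick.
- **Disagreement:** my first reading by eye of the gap between bar and wall was off by about 4 mm. A sub-pixel profile put it at 1.9 px against 2.05 px expected, so I went ahead on that.

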